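# Close the dust hood's sloping sash with the hook pole

### The job

Take the short hook pole from its wooden rest, drop its hook into the steel ring on the raised sash of the dust hood, and pull the sash down its slope until it clicks past its catch and is fully home on the sill. Pull firmly but gently, never hauling hard against the stop, and touch the hood and sash only with the pole. Then unhook and lay the pole back in its rest as it lay before, without disturbing the two loose jars on the right.

Things in the scene. Friction and masses are not known exactly. Their poses are not given: they have to be found in the camera images.
- pole: hook pole, 218 mm, 140 g: flat-sided pale wood handle (24 mm wide in y, 28 tall, x = -75 to 50 mm), 18 mm steel ferrule, then a 10 mm steel rod ending at x = 140 mm in a 7.6 mm finger bent straight down, tip 40 mm below the axis. Origin on the axis in the handle, the place to grip (130 mm free between the rest's uprights); x towards the hook, z up. Level in the rest, origin 75 mm above the worktop
- hook (a point): point half way down the down-bent finger of the pole's hook: in the pole's frame at x = 140 mm, z = -22 mm; the straight finger runs from 10 mm above this point to 18 mm below it
- pole_rest: fixed wooden rest, base 190 x 66 mm; notched uprights, 12 mm thick, at x = -62 mm (notch 33 mm wide, under the handle's rear) and x = 85 mm (21 mm wide, under the rod), mouths flared, tops below 100 mm. Origin on the worktop under its notches' centre line. The pole belongs with its origin 75 mm straight above this one, its x (hook end) along the rest's x
- hood: fixed dust hood, 300 mm deep (x), 274 wide (y), 90 high at the front, 278 at the back; grey cheeks, aluminium rails, a dish and a wax block inside. Origin under its centre on the worktop, front towards -x. Its front slopes at 32 degrees: down the slope is (-0.848, 0, -0.530) in this frame. Any pull or knock over 24 N between the pole and the hood or sash is too hard
- ring (a point): centre of the level steel ring on the sash (ring axis vertical): 7 mm wire, clear opening 24 mm, stem at its rear (+x) side, 40 mm free beneath it. Axes parallel to the hood's. Moves with the sash: at (0.014, 0, 0.252) m in the hood's frame when fully raised, 85 mm nearer the front and 53 mm lower when home
- sash (a joint): travel of the sliding sash (aluminium frame, clear pane, 242 x 150 mm, 0.4 kg), m: 0 fully raised, 0.100 home on a hard stop. It stays where it is left; 2 to 3 N along the slope moves it. From about 0.088 a sprung roller catch raises the needed pull to some 12 to 16 N; past 0.096 the catch draws it on and holds it home
- jar_a: loose lidded jar, 60 mm diameter, 75 mm high, to the right of the hood; origin under its centre
- jar_b: loose lidded jar, 48 mm diameter, 58 mm high, to the right of the hood; origin under its centre

How it is judged:
On the way, in this order (a step that is already met when the one before it is completed fails the run):
1. the hook hangs inside the ring on the sash (horizontal distance between hook and ring below 0.0115 m and z of hook in the frame of ring between -0.014 and 0.014 m), for 0.2 s.
2. the sash is pulled fully home with the hook still in the ring (all of step 1 and value of joint sash above 0.0965 m), for 0.1 s.
At the end, for the whole second after the job is handed in: the sash is home (within 3.5 mm of its stop) and the pole lies still in both notches of its rest, level, hook at the front end and pointing down, its origin within 15 mm along and 8 mm across of where it belongs, 71 to 79 mm above the worktop (value of joint sash above 0.0965 m and x of pole in the frame of pole_rest between -0.015 and 0.015 m and y of pole in the frame of pole_rest between -0.008 and 0.008 m and z of pole in the frame of pole_rest between 0.071 and 0.079 m and angle between pole's own z axis and vertical below 0.1 rad and angle between the x axis of pole and the x axis of pole_rest, either way round below 0.12 rad and x of hook in the frame of pole_rest above 0.1 m and linear speed of pole below 0.02 m/s); the robot touches nothing.
It fails at once if the gripper or arm touches the hood or sash (contact force between any of the arm, the fingers and hood above 2 N).
It fails at once if the pole pulls or knocks on the sash or hood with more than 24 N (contact force between pole and hood above 24 N).
It fails at once if a loose jar is pushed aside or tipped (distance of any of jar_a, jar_b from where it was at the start of the episode above 0.02 m or angle between any of jar_a, jar_b's own z axis and vertical above 0.3 rad).
It also fails if it takes over 61 s, if anything falls off the work surface, if the arm or the gripper's body presses on something with over 40 N, if the wrist force passes 120 N, or if a joint passes its speed limit or range.

### The arm

A 6-joint arm with a two-finger parallel gripper is mounted at the origin on a cart in front of the work surface, level with it; the furniture and walls round the work are solid. World frame = base frame: x ahead of the robot, y to its left, z up, the work surface at z = 0. Lengths are in m, angles in rad, forces in N, time in s.
With the tool pointing down it reaches from about 0.275 to 0.825 m from the base axis. Payload 4.9 kg.
Tool frame: the origin (TCP) lies midway between the tips of the shut fingers; the grasp point (between the pads) lies 19 mm behind it (grip_point_offset is the distance from the TCP to the grasp point, in m); z points along the fingers, x is the direction in which the jaws open and shut, and the axes are right-handed (so a half turn about z gives the same grasp; the last joint's range is limited). The gripper opens to 85 mm and grips with 20 to 120 N. Pads are 22 mm wide; open, the fingers measure 114 mm over their backs; the gripper's body (76 mm by 85 mm) begins 54 mm behind the grasp point. The pads swing forward as they close: fully open they stand 13 mm farther back than shut.
Start: joints at [-1.253, 0.326, -0.193, 1.052, 0, 1.437], TCP at [0.24, -0.495, 0.231] pointing down, gripper open.
Joint ranges: [-2.65, 2.65], [-0.97, 1.79], [-1.3, 1.35], [-1.93, 2.1], [-1.47, 1.37], [-3.14, 3.14]. Speed limits (rad/s): [2.57, 2.57, 3.14, 3.14, 3.14, 3.14].

### API

Orientations are given as a rotation vector (axis times angle).
In Python, from cell import * gives the robot as it stands. Calls block until the motion is done:
- movep(position, orientation): joint-space move of the TCP to a pose.
- move_l(position, velocity=0.15, rot=None, until_force=None): straight line of the TCP; rot=None keeps the orientation; velocity is the mean speed in m/s. With until_force (N) it stops when the force on the tool has changed by that much, and returns True; else False.
- set_joints(angles): joint-space move.
- let_go() and grab(newtons=None): open the fingers fully, or close them until they stop; newtons is the grip in N (None keeps the last).
- sleep(seconds).
- ik(position, orientation): joint angles nearest the present ones, or None.
- get_state(): the state.
- grab_frame(name): name is "scene" or "top"; returns a dict with "img" (420x560x3 uint8, red, green, blue), "fx", "fy", "cx", "cy" (pixels), "cam_to_world" (4x4, takes a point from camera to world coordinates). Camera axes: x right, y down, z forward; pixel columns grow to the right and rows downward; lengths in m; the calibration is good to about 2 mm. A picture is of the moment at which its call begins. There is no depth.
A pose or a line that the arm cannot do raises MotionError and nothing moves.
- sign_off(): hands the job in, once; it reports no verdict.
Trained networks look in the newest picture that a camera, given by its name, has taken for a name from the list of things; names that differ only in an ending like _2 or _b are one class to them, and where a whole thing is asked for, a point or a joint stands for the part that bears it (a point fixed in the world has none). Each returns a list of dicts, best first, with "score" (0 to 1); they miss things now and then, are a little off and sometimes report something else, mostly with a low value. They report only what shows in the picture. A call takes as long as a camera call.
- spot_in(camera, name): "centre" ([column, row] in pixels, amid what is visible of it).
- silhouettes(camera, name): "mask" (420x560 bool, what is visible of it) and "centre" ([column, row] in pixels, amid what is visible of it).
- tip_of(camera, name): "centre" ([column, row] in pixels: a listed point, or the origin of a listed thing).
The state is a dict: "clock": time; "q": joint angles; "joint_velocities": joint speeds; "tau": joint torques, N m; "position": TCP position; "eef_rot": TCP orientation; "contact_force": force on the tool from outside, world axes, zero at the start; "wrist_torque": the same for the moment, N m; "finger_gap": opening from 0.0 (shut) to 1.0 (fully open).
Only numpy, scipy, OpenCV 4.12 (cv2) and the standard library are available. Lean on these libraries where they do the work, as an engineer would, in place of code of your own. Each camera call takes 0.05 s, during which the arm holds its last target.

## Working session

There is one attempt and no reset: what is moved stays moved. The work goes in short steps, each a Python script; the robot and the scene stay as the last script left them, time stands still between calls to the robot, and variables do not carry over. Pictures are saved under pics/ and viewed, and the job is handed in when it is done.

```bash
mkdir -p pics; ls; python3 - <<'E'
from cell import *
import cv2,numpy as np
s=get_state();print(s)
for c in ("scene","top"):
    f=grab_frame(c);cv2.imwrite(f"pics/{c}0.png",f["img"][:,:,::-1])
    print(c,f["fx"],f["fy"],f["cx"],f["cy"],np.round(f["cam_to_world"],4).tolist())
    for n in ("pole","pole_rest","hood","ring","hook","jar_a","jar_b","sash"):
        try: print(n,[(np.round(d["centre"],1).tolist(),round(d["score"],2)) for d in tip_of(c,n)][:3])
        except Exception as e: print(n,e)
E
```

```text
pics
{'clock': 0.0, 'q': array([-1.25321456e+00,  3.26949381e-01, -1.93554954e-01,  1.05203394e+00,
        8.27070952e-06,  1.43660545e+00]), 'joint_velocities': array([ 0.00170474,  0.00015317, -0.00016213,  0.00095451, -0.00022002,
        0.00105624]), 'tau': array([-8.17938308e-04, -4.43400264e+01,  2.62441009e+01,  1.55727344e-02,
       -4.04937928e-04,  1.19963670e-05]), 'position': array([ 0.23994295, -0.49425693,  0.23050984]), 'eef_rot': array([-2.66159481e+00,  1.66687622e+00,  2.09479692e-03]), 'contact_force': array([0.52832672, 1.11434386, 0.97255214]), 'wrist_torque': array([ 0.05056572,  0.00054875, -0.01493693]), 'finger_gap': 1.0015930214745525}
scene 471.3096865181009 471.3096865181009 273.3664391702625 204.1995689057719 [[0.8368, -0.2095, 0.5059, -0.2724], [-0.5475, -0.3329, 0.7678, -1.3328], [0.0076, -0.9194, -0.3932, 0.8415], [0.0, 0.0, 0.0, 1.0]]
pole [([211.2, 203.1], 0.5)]
pole_rest [([214.6, 220.2], 0.92)]
hood [([308.3, 260.2], 0.8), ([219.2, 219.2], 0.4)]
ring [([313.1, 193.9], 0.87)]
hook []
jar_a [([345.1, 312.3], 0.63), ([361.4, 296.0], 0.62)]
jar_b [([345.1, 312.3], 0.63), ([361.4, 296.0], 0.62)]
sash it knows: hood, hook, jar, pole, pole_rest, ring
top 542.4781675965102 542.4781675965102 283.6448678592994 211.77817013788538 [[-0.026, -0.9972, 0.07, 0.4529], [-0.9996, 0.0254, -0.0091, -0.0464], [0.0073, -0.0702, -0.9975, 1.7656], [0.0, 0.0, 0.0, 1.0]]
pole [([172.3, 234.1], 0.82)]
pole_rest [([179.2, 231.5], 0.59)]
hood [([315.8, 189.0], 0.76)]
ring [([322.3, 176.0], 0.64)]
hook [([177.5, 191.7], 0.78), ([319.5, 175.2], 0.75)]
jar_a [([400.5, 185.3], 0.7), ([411.9, 212.3], 0.61)]
jar_b [([400.5, 185.3], 0.7), ([411.9, 212.3], 0.61)]
sash it knows: hood, hook, jar, pole, pole_rest, ring
```

View pics/scene0.png

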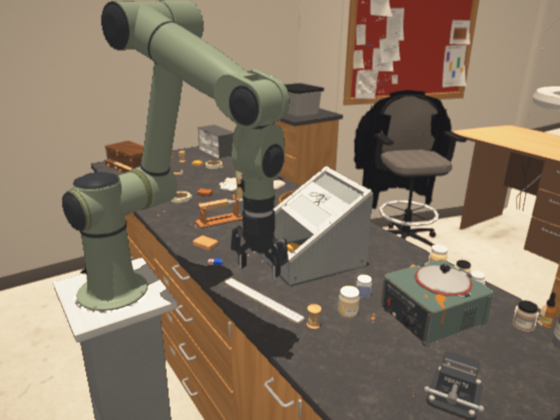

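View pics/top0.png

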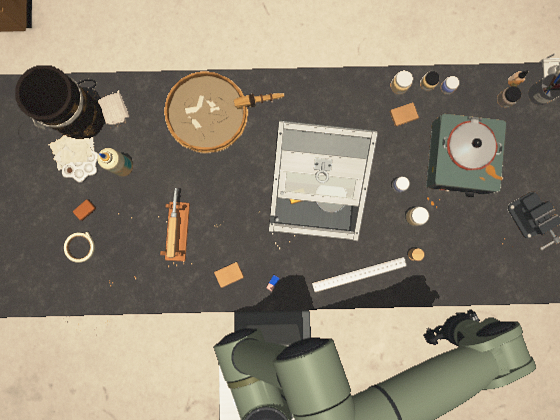

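```bash
cat > h.py <<'E'
from cell import *
import cv2,numpy as np
from scipy.spatial.transform import Rotation as R
from scipy.optimize import least_squares
def proj(f,P):
    M=np.linalg.inv(f["cam_to_world"]);p=np.atleast_2d(P)@M[:3,:3].T+M[:3,3]
    return np.c_[f["fx"]*p[:,0]/p[:,2]+f["cx"],f["fy"]*p[:,1]/p[:,2]+f["cy"]]
def ray(f,uv):
    M=f["cam_to_world"];d=M[:3,:3]@np.array([(uv[0]-f["cx"])/f["fx"],(uv[1]-f["cy"])/f["fy"],1]);return M[:3,3],d
def onz(f,uv,z):
    o,d=ray(f,uv);return o+d*(z-o[2])/d[2]
def tri(fs,uvs):
    A=[];b=[]
    for f,uv in zip(fs,uvs):
        o,d=ray(f,uv);d=d/np.linalg.norm(d);Q=np.eye(3)-np.outer(d,d);A.append(Q);b.append(Q@o)
    return np.linalg.lstsq(np.vstack(A),np.hstack(b),rcond=None)[0]
E
python3 - <<'E'
from h import *
S=grab_frame("scene");T=grab_frame("top")
for c,f in (("scene",S),("top",T)):
    im=f["img"][:,:,::-1]
    r={"scene":(150,330,150,390),"top":(120,300,140,440)}[c]
    k=cv2.resize(im[r[0]:r[1],r[2]:r[3]],None,fx=2.66,fy=2.66,interpolation=cv2.INTER_CUBIC)
    cv2.imwrite(f"pics/{c}0z.png",k)
print("ring",tri([S,T],[(313.1,193.9),(322.3,176)]))
print("pole top z.075",onz(T,(172.3,234.1),.075),"hook z.053",onz(T,(177.5,191.7),.053),"rest",onz(T,(179.2,231.5),0),onz(S,(214.6,220.2),0))
print("pole tri",tri([S,T],[(211.2,203.1),(172.3,234.1)]))
print("hood",onz(T,(315.8,189.0),0),onz(S,(308.3,260.2),0))
E
```

```text
ring [ 0.65617681 -0.17081965  0.24736826]
pole top z.075 [0.51065172 0.28622125 0.075     ] hook z.053 [0.64527873 0.2725469  0.053     ] rest [0.5210855  0.27849316 0.        ] [5.07864669e-01 2.98569845e-01 1.11022302e-16]
pole tri [0.50197481 0.2890635  0.08258167]
hood [ 0.64873901 -0.16970382  0.        ] [ 0.63800256 -0.18000954  0.        ]
```

The scene picture shows the arm, with the hood at about (320,225) and the orange rest at about (218,212). In the top picture the pole and rest are at (175,232), the hood at (323,182) with the ring near (322,176), and the jars at (402,184) and (418,215).

View pics/top0z.png

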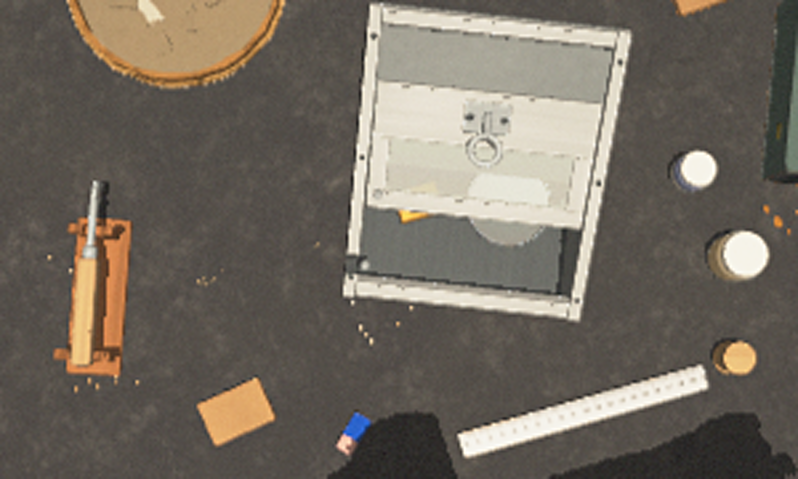

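View pics/scene0z.png

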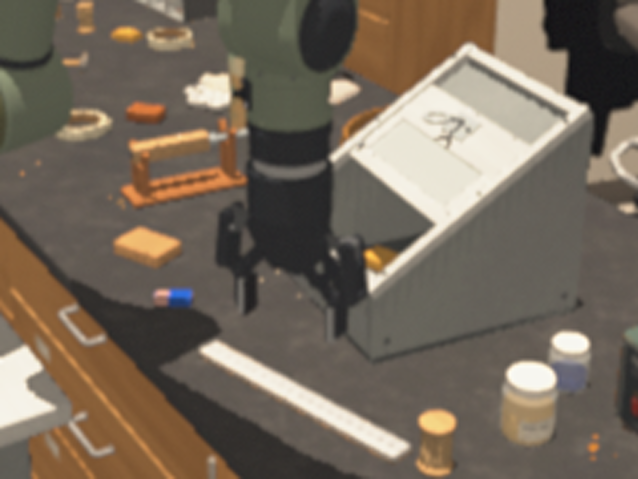

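```bash
cat > fit.py <<'E'
from h import *
S=grab_frame("scene");T=grab_frame("top")
zt=lambda u,v:(u/2.66+140-.31,v/2.66+120-.31)
zs=lambda u,v:(u/2.66+150-.31,v/2.66+150-.31)
def fit(obs,x0,fx=None):
    def r(p):
        Rz=R.from_euler('z',p[2]).as_matrix();o=[]
        for f,uv,P in obs:
            o.append(proj(f,Rz@np.array(P)+[p[0],p[1],0])[0]-uv)
        return np.hstack(o)
    s=least_squares(r,x0,loss='soft_l1');print(np.round(s.x,4),np.round(r(s.x),1));return s.x
hood=fit([(T,zt(373,4),(.15,.137,.278)),(T,zt(631,31),(.15,-.137,.278)),(T,zt(578,320),(-.15,-.137,.09)),(T,zt(344,297),(-.15,.137,.09)),
 (S,zs(470,45),(.15,.137,.278)),(S,zs(588,112),(.15,-.137,.278)),(S,zs(372,360),(-.15,-.137,0)),(S,zs(578,307),(.15,-.137,0)),
 (T,(322.2,176.1),(.014,0,.252)),(S,(313.1,193.9),(.014,0,.252))],[.65,-.17,-.1])
h=R.from_euler('z',hood[2]).as_matrix()@[.014,0,.252]+[hood[0],hood[1],0];print("ring from hood",h)
pole=fit([(T,zt(72,362),(-.075,.012,.089)),(T,zt(94,364),(-.075,-.012,.089)),(T,zt(79,252),(.05,.012,.089)),(T,zt(98,253),(.05,-.012,.089)),(T,zt(99,181),(.1438,0,.08))],[.51,.286,-.1])
rest=fit([(T,zt(68,373),(-.0835,.033,0)),(T,zt(119,377),(-.0835,-.033,0)),(T,zt(131,222),(.1065,-.033,0))],[.52,.28,-.1])
t=T["img"][:,:,::-1].copy();s=S["img"][:,:,::-1].copy()
def dr(im,f,p,pts,col):
    Rz=R.from_euler('z',p[2]).as_matrix()
    q=proj(f,np.array(pts)@Rz.T+[p[0],p[1],0]);return q
out=[]
for im,f,(a,b,c,d) in ((t,T,(120,300,140,440)),(s,S,(150,330,150,390))):
    k=cv2.resize(im[a:b,c:d],None,fx=2.66,fy=2.66,interpolation=cv2.INTER_CUBIC)
    for p,pts,col in ((hood,[(.15,.137,.278),(.15,-.137,.278),(-.15,-.137,.09),(-.15,.137,.09),(.15,.137,.278)],(0,0,255)),
      (hood,[(.014+.012*np.cos(x),.012*np.sin(x),.252) for x in np.arange(0,6.4,.3)],(0,0,255)),
      (pole,[(-.075,.012,.089),(.05,.012,.089),(.05,-.012,.089),(-.075,-.012,.089),(-.075,.012,.089)],(255,0,0)),
      (pole,[(.05,0,.075),(.14,0,.075),(.14,0,.035)],(255,0,0)),
      (rest,[(-.0835,.033,0),(-.0835,-.033,0),(.1065,-.033,0),(.1065,.033,0),(-.0835,.033,0)],(0,200,0))):
        q=(dr(im,f,p,pts,col)-[c,a]+.31)*2.66
        cv2.polylines(k,[q.astype(int)],False,col,1)
    out.append(k)
cv2.imwrite("pics/fit_t.png",out[0]);cv2.imwrite("pics/fit_s.png",out[1])
E
python3 fit.py
```

```text
[ 0.6434 -0.1694 -0.1236] [-1.5  0.3 -0.5 -0.2  0.3 -0.1 -0.  -0.1  0.6  1.3  1.4  0.9 -1.1  2.7
 -2.   2.  -0.  -0.2  0.9 -1.4]
ring from hood [ 0.65728204 -0.17108845  0.252     ]
[ 0.5179  0.2831 -0.0833] [-0.  -0.1 -0.5 -0.4  0.3  0.8  0.9  0.9 -0.6 -2. ]
[ 0.51    0.2871 -0.0838] [-0.7  0.2  0.5 -0.1  0.1 -0.2]
```

View pics/fit_t.png

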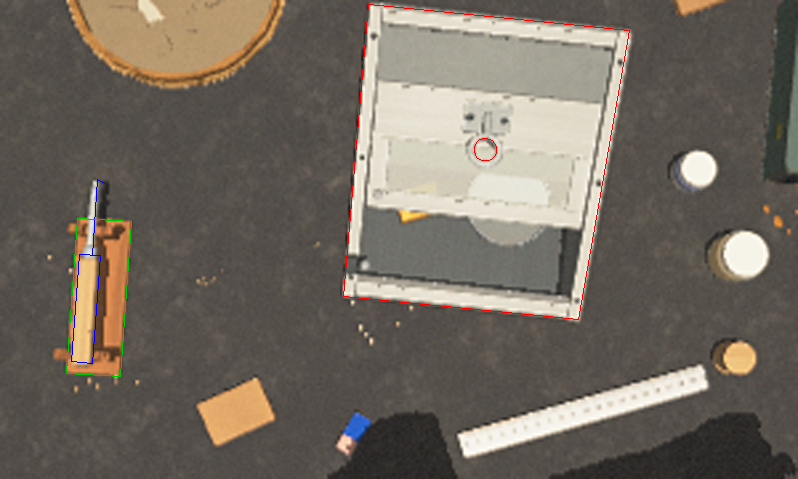

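View pics/fit_s.png

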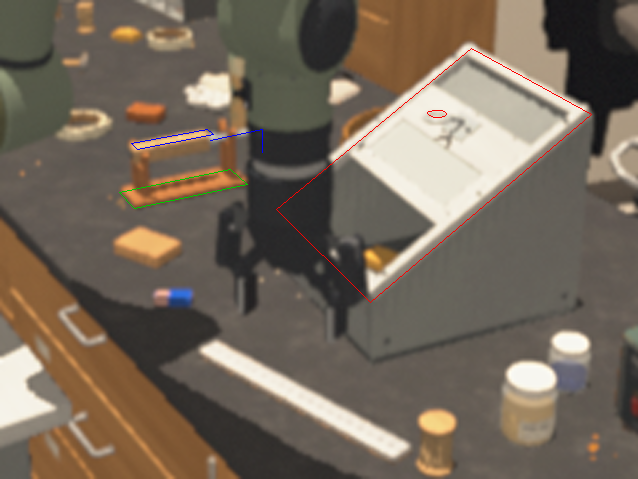

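```bash
cat >> h.py <<'E'
def ori(yaw,flip=False):
    x=np.array([-np.sin(yaw),np.cos(yaw),0])*(-1 if flip else 1);z=np.array([0,0,-1.]);y=np.cross(z,x)
    return R.from_matrix(np.c_[x,y,z]).as_rotvec()
E
python3 - <<'E'
from h import *
print(R.from_rotvec(get_state()["eef_rot"]).as_matrix().round(2))
for fl in (0,1):
    for p,y in (((.514,.2835,.2),-.083),((.514,.2835,.056),-.083),((.52,-.155,.255),-.1236),((.52,-.155,.36),-.1236),((.435,-.14,.2),-.1236)):
        q=ik(p,ori(y,fl));print(fl,p,None if q is None else np.round(q,2))
E
```

```text
[[ 0.44 -0.9   0.  ]
 [-0.9  -0.44 -0.  ]
 [ 0.   -0.   -1.  ]]
0 (0.514, 0.2835, 0.2) [ 0.38  0.42 -0.14  1.01  0.    0.46]
0 (0.514, 0.2835, 0.056) [ 0.38  0.56 -0.31  0.7   0.    0.46]
0 (0.52, -0.155, 0.255) [-0.43  0.3  -0.17  1.1   0.   -0.3 ]
0 (0.52, -0.155, 0.36) [-0.43  0.26  0.05  1.35  0.   -0.3 ]
0 (0.435, -0.14, 0.2) [-0.47  0.18 -0.47  0.92  0.   -0.35]
1 (0.514, 0.2835, 0.2) [ 0.38  0.42 -0.14  1.01  0.   -2.68]
1 (0.514, 0.2835, 0.056) [ 0.38  0.56 -0.31  0.7   0.   -2.68]
1 (0.52, -0.155, 0.255) [-0.43  0.3  -0.17  1.1   0.    2.84]
1 (0.52, -0.155, 0.36) [-0.43  0.26  0.05  1.35  0.    2.84]
1 (0.435, -0.14, 0.2) [-0.47  0.18 -0.47  0.92  0.    2.79]
```

Use the unflipped orientation.

```bash
python3 - <<'E'
from h import *
movep([.36,-.05,.36],ori(-.083))
S=grab_frame("scene");T=grab_frame("top")
print(get_state()["clock"])
for n in ("pole","hook","ring","pole_rest"):
    a=tip_of("scene",n);b=tip_of("top",n)
    print(n,[(np.round(d["centre"],1).tolist(),round(d["score"],2)) for d in a][:2],[(np.round(d["centre"],1).tolist(),round(d["score"],2)) for d in b][:2], tri([S,T],[a[0]["centre"],b[0]["centre"]]) if a and b else '')
for c,f in (("scene",S),("top",T)):
    im=f["img"][:,:,::-1];r={"scene":(160,260,160,300),"top":(160,280,140,240)}[c]
    cv2.imwrite(f"pics/{c}1z.png",cv2.resize(im[r[0]:r[1],r[2]:r[3]],None,fx=5,fy=5,interpolation=cv2.INTER_CUBIC))
print(get_state()["clock"])
E
```

```text
2.8417
pole [([214.2, 203.1], 0.55)] [([172.7, 232.9], 0.64)] [0.5094133  0.28599897 0.08206042]
hook [([247.1, 203.5], 0.65)] [([179.3, 189.4], 0.96)] [0.65051224 0.26733194 0.05514563]
ring [([315.6, 193.8], 0.71), ([361.8, 296.6], 0.34)] [([324.1, 175.9], 0.9)] [ 0.65833066 -0.17731678  0.24911752]
pole_rest [([218.3, 219.5], 0.97), ([308.8, 256.9], 0.4)] [([179.1, 232.9], 0.81)] [0.51558427 0.27742183 0.00965344]
3.2417
```

View pics/scene1z.png

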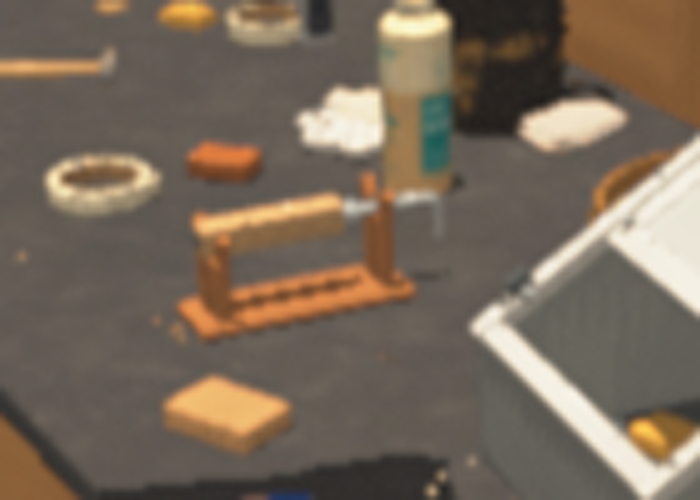

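View pics/top1z.png

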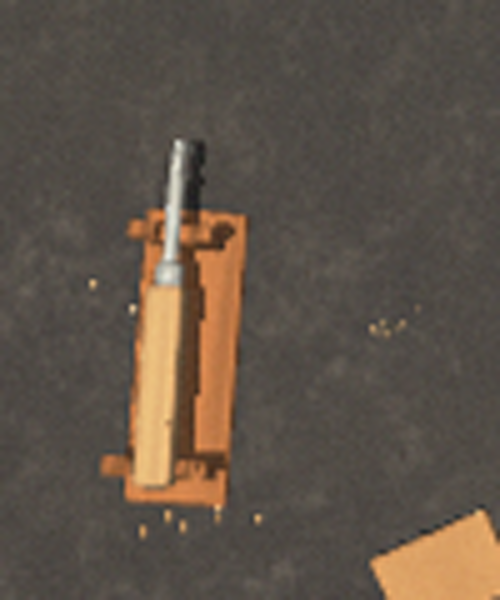

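The scene crop shows the pole level in the rest, with the hook finger clear at about (248,206). The top crop shows the handle from rows 216 to 257 and the rod tip at (177,188). Both agree with my fit to a few mm.

```bash
python3 - <<'E'
from h import *
o=ori(-.083)
movep([.513,.2835,.17],o)
move_l([.513,.2835,.058],.12)
print(get_state()["contact_force"])
grab(110)
s=get_state();print(s["clock"],s["finger_gap"],s["position"],s["contact_force"],s["wrist_torque"])
S=grab_frame("scene");T=grab_frame("top")
for c,f in (("scene",S),("top",T)):
    im=f["img"][:,:,::-1];r={"scene":(120,240,140,300),"top":(150,270,120,260)}[c]
    cv2.imwrite(f"pics/{c}2z.png",cv2.resize(im[r[0]:r[1],r[2]:r[3]],None,fx=5,fy=5,interpolation=cv2.INTER_CUBIC))
E
```

```text
[ 0.13236513 -0.40716794  0.23092591]
6.4417 0.26389763910600034 [0.51337322 0.28384627 0.05867114] [-1.69060535  1.62955364  5.52314071] [ 0.07409056  0.23220351 -0.04026716]
```

View pics/scene2z.png

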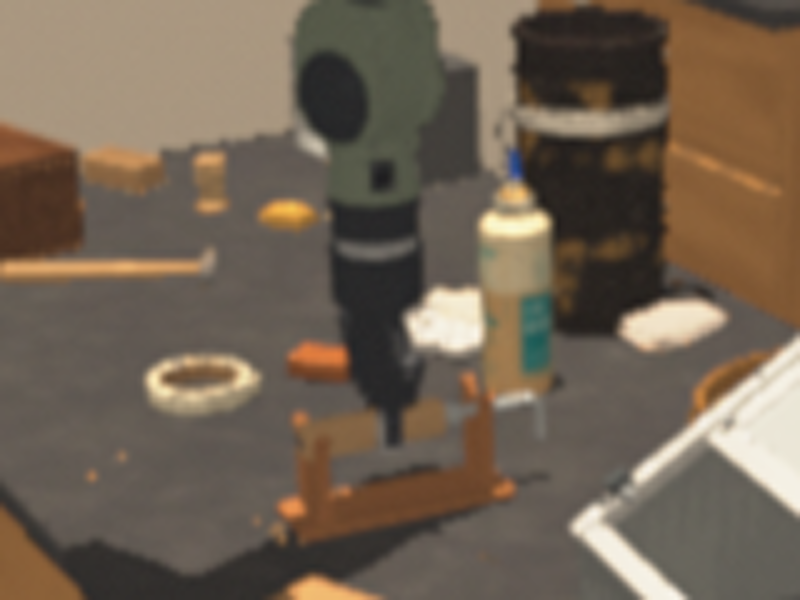

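View pics/top2z.png

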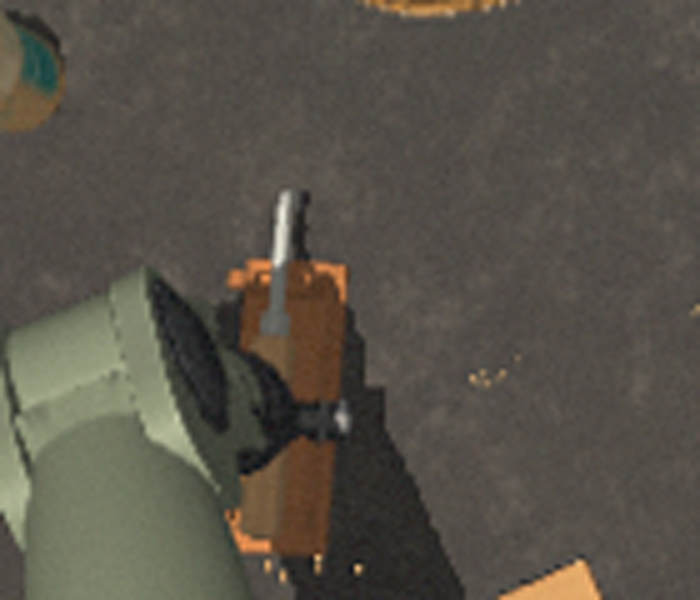

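```bash
python3 - <<'E'
from h import *
s=get_state();p=s["position"].copy()
np.save("home.npy",np.r_[p,s["eef_rot"]])
move_l([p[0],p[1],.14],.1)
move_l([p[0],p[1],.37],.3)
move_l([.517,-.1547,.37],.3,rot=ori(-.1236))
move_l([.517,-.1547,.31],.15)
s=get_state();print(s["clock"],s["finger_gap"],s["position"],s["contact_force"],s["wrist_torque"])
S=grab_frame("scene");T=grab_frame("top")
for n in ("hook","ring"):
    a=tip_of("scene",n);b=tip_of("top",n)
    print(n,[(np.round(d["centre"],1).tolist(),round(d["score"],2)) for d in a][:3],[(np.round(d["centre"],1).tolist(),round(d["score"],2)) for d in b][:3], tri([S,T],[a[0]["centre"],b[0]["centre"]]) if a and b else '')
for c,f in (("scene",S),("top",T)):
    im=f["img"][:,:,::-1];r={"scene":(130,230,240,380),"top":(130,250,250,390)}[c]
    cv2.imwrite(f"pics/{c}3z.png",cv2.resize(im[r[0]:r[1],r[2]:r[3]],None,fx=5,fy=5,interpolation=cv2.INTER_CUBIC))
print(get_state()["clock"])
E
```

```text
10.5833 0.26461372104156533 [ 0.51722544 -0.15412486  0.31061775] [ 0.9861333  -0.21410081 -1.01385386] [ 0.02506708  0.0377189  -0.01705333]
hook [([317.3, 176.8], 0.88), ([346.5, 312.8], 0.59), ([316.1, 190.9], 0.34)] [([324.9, 176.3], 0.47)] [ 0.65400457 -0.17783307  0.31017116]
ring [([313.7, 191.5], 0.82)] [([322.8, 177.3], 0.59)] [ 0.65336381 -0.17283844  0.2570169 ]
10.8833
```

View pics/scene3z.png

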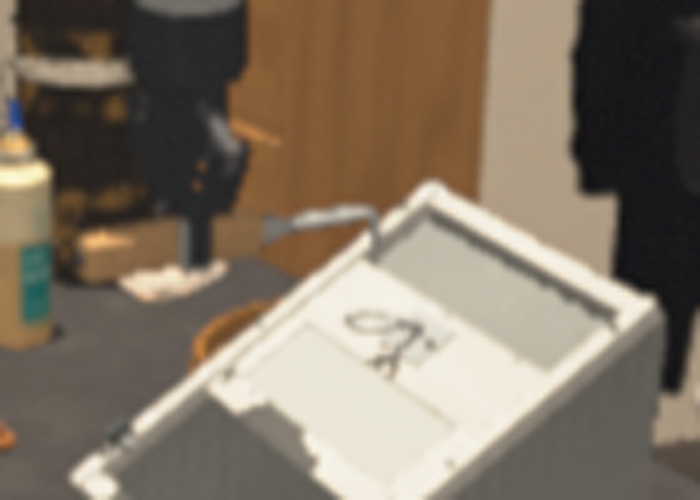

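View pics/top3z.png

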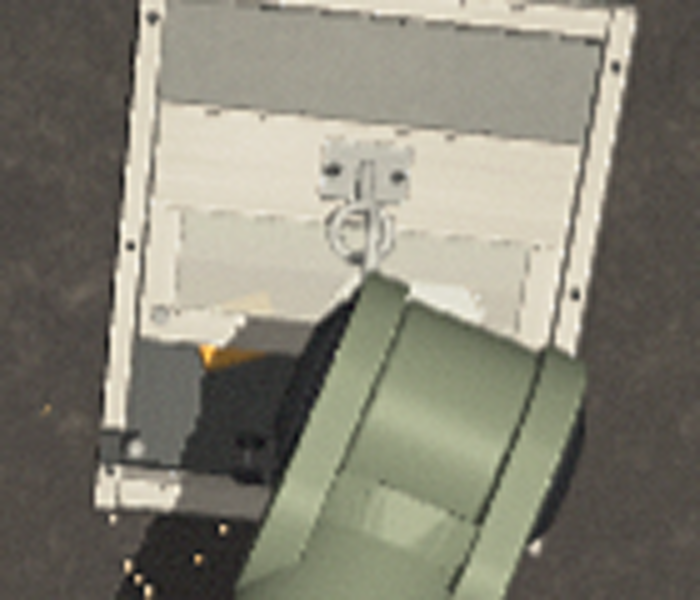

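```bash
cat > ov.py <<'E'
from h import *
def overlay(tag,hookxy,hz,psi,ring,r_t=(140,210,290,360),r_s=(150,215,290,355),k=8):
    d=np.array([np.cos(psi),np.sin(psi),0]);h=np.r_[hookxy,hz];u=np.array([0,0,1.])
    th=np.arange(0,6.4,.2);ci=np.c_[np.cos(th),np.sin(th),0*th]
    for c,r in (("scene",r_s),("top",r_t)):
        f=grab_frame(c);im=f["img"][:,:,::-1]
        a=cv2.resize(im[r[0]:r[1],r[2]:r[3]],None,fx=k,fy=k,interpolation=cv2.INTER_CUBIC);b=a.copy()
        for pts,col in ((ring+.012*ci,(0,0,255)),(ring+.019*ci,(0,0,255)),(np.array([h+.022*u-.09*d,h+.022*u,h-.018*u]),(255,0,0)),(h-.018*u+.0038*ci,(255,0,0)),(h+.0274*u+.0038*ci,(0,160,0))):
            q=(proj(f,pts)-[r[2],r[0]]+.5)*k;cv2.polylines(b,[q.astype(int)],False,col,1)
        o=np.hstack([a,b]);o=cv2.resize(o,None,fx=min(1,800/o.shape[1]),fy=min(1,800/o.shape[1]));cv2.imwrite(f"pics/{tag}_{c}.png",o)
E
python3 - <<'E'
from ov import *
p=get_state()["position"];psi=-.1236
overlay("ov1",p[:2]+.14*np.array([np.cos(psi),np.sin(psi)]),p[2]+.0163-.022,psi,np.array([.657,-.1715,.252]))
E
```

```text
(no output)
```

View pics/ov1_scene.png

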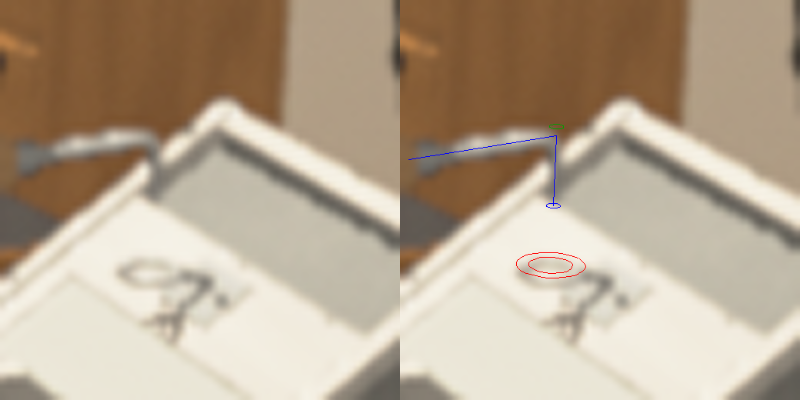

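View pics/ov1_top.png

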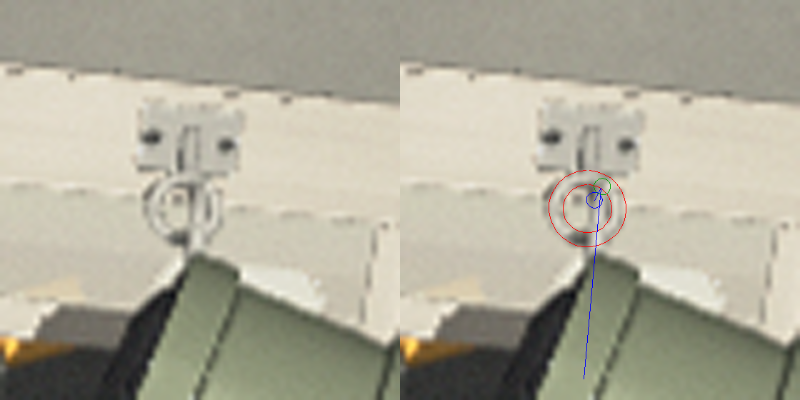

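The overlays show the model hook and rod matching the picture. The real ring sits about 1 to 2 mm to the left (+y) of the model ring, so I'll shift slightly and lower the hook with a force guard.

```bash
python3 - <<'E'
from ov import *
psi=-.1236
move_l([.5167,-.1535,.31],.05)
print(move_l([.5167,-.1535,.2560],.06,until_force=4))
s=get_state();p=s["position"];print(s["clock"],p,s["contact_force"],s["wrist_torque"])
overlay("ov2",p[:2]+.14*np.array([np.cos(psi),np.sin(psi)]),p[2]+.0163-.022,psi,np.array([.656,-.170,.251]))
E
```

```text
False
12.2833 [ 0.51698583 -0.15362978  0.25643115] [ 0.35234079 -0.15829718 -1.98511003] [ 0.03418739 -0.04176131  0.05037765]
```

View pics/ov2_scene.png

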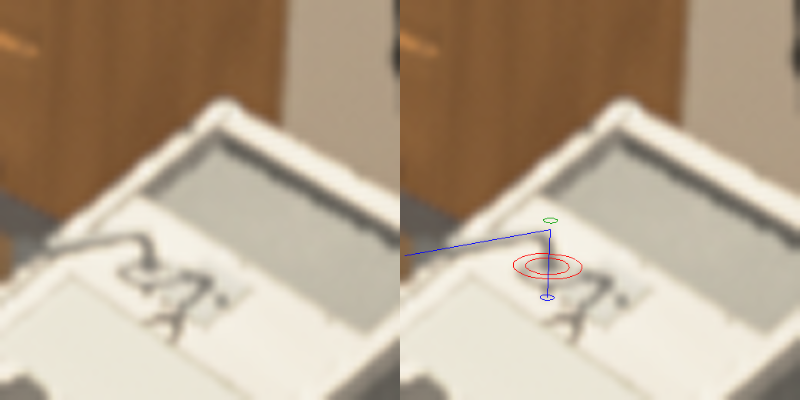

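View pics/ov2_top.png

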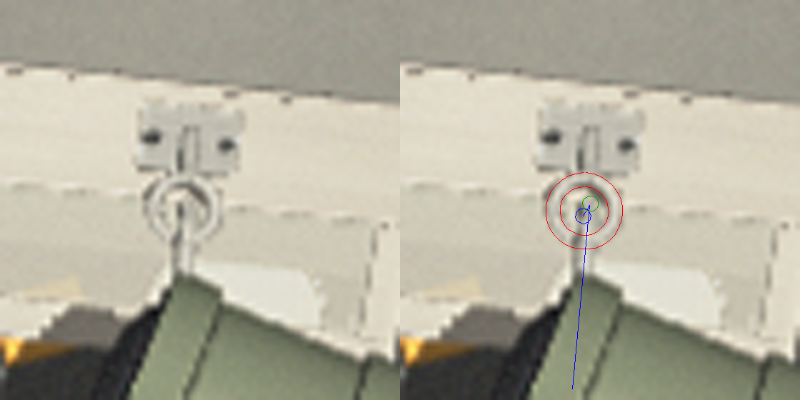

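The hook hangs in the ring, with no contact force. In the top picture the rod end sits over the ring centre at about (183,205) in the crop. Now take up the slack and pull.

```bash
python3 - <<'E'
from h import *
sleep(.1)
psi=-.1236;Rz=R.from_euler('z',psi).as_matrix();d=Rz@[-.848,0,-.530];xx=Rz@[1,0,0]
s=get_state();p=np.array([.5167,-.1535,.2560]);f0=s["contact_force"]
hit=move_l(p-.010*xx,.03,until_force=2.0)
s=get_state();c=s["position"].copy();print(hit,s["clock"],(c-p)@xx,(s["contact_force"]-f0).round(2))
c[2]=.256
hit=move_l(c+.078*d,.05,until_force=9)
s=get_state();q=s["position"];print(hit,s["clock"],(q-c)@d,(s["contact_force"]-f0).round(2),s["finger_gap"])
np.save("c.npy",np.r_[c,f0])
S=grab_frame("scene");T=grab_frame("top")
for cc,f in (("scene",S),("top",T)):
    im=f["img"][:,:,::-1];r={"scene":(150,270,230,380),"top":(130,250,250,390)}[cc]
    cv2.imwrite(f"pics/{cc}4z.png",cv2.resize(im[r[0]:r[1],r[2]:r[3]],None,fx=5,fy=5,interpolation=cv2.INTER_CUBIC))
E
```

```text
True 12.8167 -0.008951733567949857 [ 0.07  0.11 -0.64]
False 14.5167 0.07801771473512667 [ 0.71  0.32 -2.12] 0.26396687012381054
```

View pics/scene4z.png

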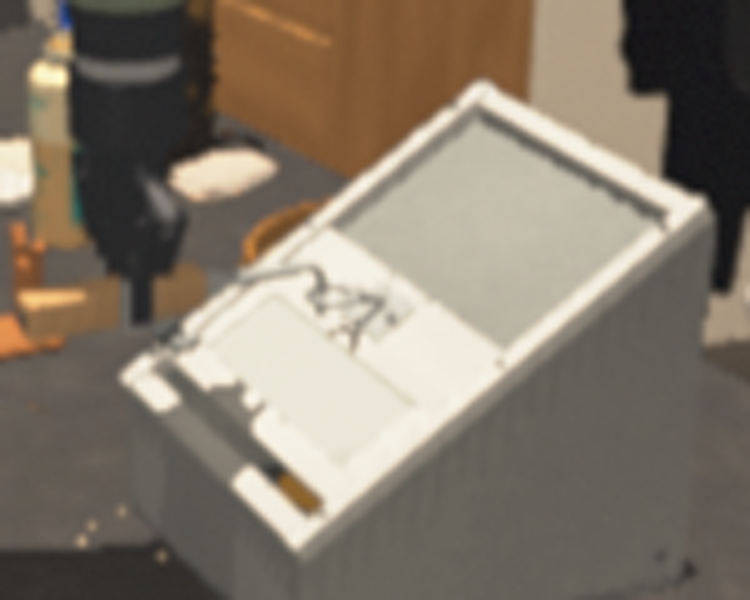

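View pics/top4z.png

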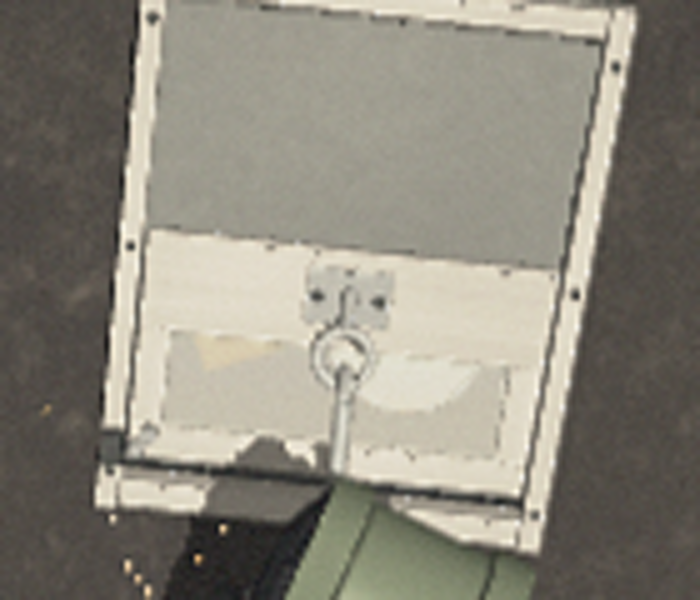

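The sash has followed the hook. The top picture shows the ring at about (318,201), with a narrow gap left at the sill. Now creep through the catch.

```bash
python3 - <<'E'
from h import *
psi=-.1236;Rz=R.from_euler('z',psi).as_matrix();d=Rz@[-.848,0,-.530]
a=np.load("c.npy");c=a[:3]
f0=get_state()["contact_force"]; pk=0;stop=''
for t in np.arange(.080,.1045,.0015):
    hit=move_l(c+t*d,.02,until_force=8)
    s=get_state();q=s["position"];F=s["contact_force"]-f0;g=-F@d
    print(round(t,4),hit,round((q-c)@d,4),"F",F.round(1),"along",round(g,1),round(s["clock"],2))
    pk=max(pk,g)
    if np.linalg.norm(F)>19: stop='hard';break
    if pk>6 and g<pk*.45: stop='released';break
print(stop)
E
```

```text
0.08 False 0.08 F [ 0.6 -0.2 -0.9] along 0.1 14.87
0.0815 False 0.0812 F [2.1 0.7 0.1] along 1.7 15.12
0.083 False 0.0818 F [ 3.9  0.2 -0.1] along 3.2 15.37
0.0845 False 0.0823 F [ 5.8  0.2 -0.4] along 4.6 15.62
0.086 False 0.0828 F [ 7.8 -0.7  0.9] along 7.1 15.87
0.0875 False 0.0832 F [ 9.5 -0.1 -0.1] along 8.0 16.12
0.089 False 0.0854 F [ 7.7 -0.2 -0.6] along 6.2 16.37
0.0905 False 0.0909 F [-1.4 -0.3  1.6] along -0.3 16.62
released
```

```bash
python3 - <<'E'
from ov import *
psi=-.1236;hood=np.array([.6434,-.1694])
Rz=R.from_euler('z',psi).as_matrix()
ring=Rz@[-.071,0,.199]+np.r_[hood,0]+[-.001,.0015,-.001]
s=get_state();p=s["position"];print(s["clock"],p,s["contact_force"],ring)
hk=p+.14*Rz[:,0];print("hook-ring in hood frame",Rz.T@(np.r_[hk[:2],p[2]-.0057]-ring))
overlay("ov3",hk[:2],p[2]-.0057,psi,ring,r_t=(170,260,270,360),r_s=(180,270,240,330),k=6)
E
```

```text
16.6167 [ 0.43121456 -0.14284359  0.20805681] [ 0.80387989  0.32374133 -1.17793894] [ 0.57194164 -0.15914673  0.198     ]
hook-ring in hood frame [-0.00166345 -0.00117085  0.00435681]
```

View pics/ov3_scene.png

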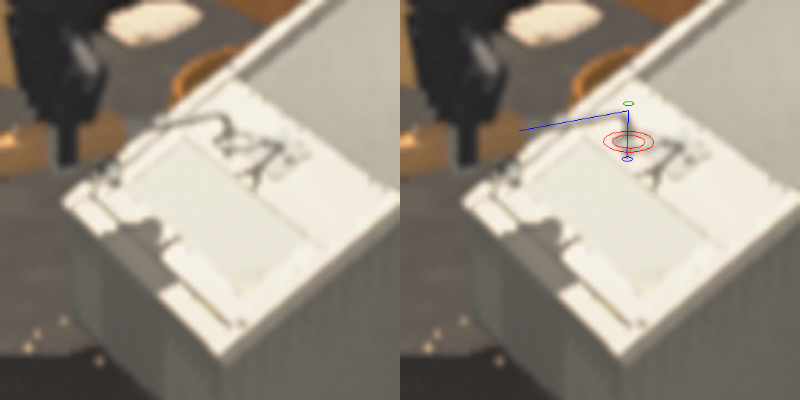

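View pics/ov3_top.png

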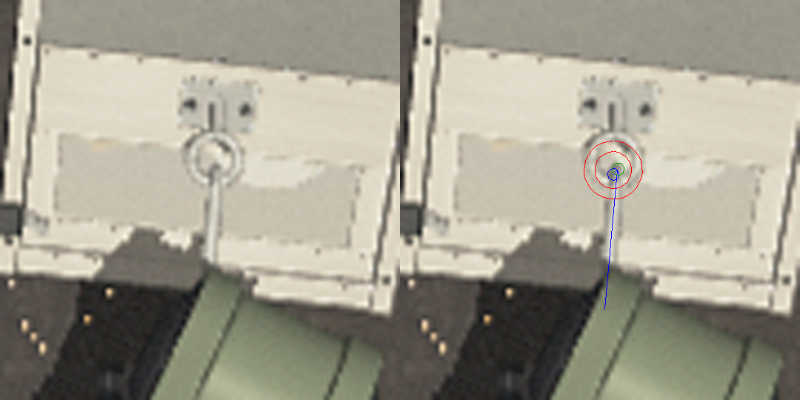

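```bash
cat > trav.py <<'E'
from h import *
psi=-.1236;Rz=R.from_euler('z',psi).as_matrix();d=Rz@[-.848,0,-.530];hood=np.array([.6434,-.1694,0])
def travel(show=True):
    out=[]
    for c,boxes in (("top",[(310,158,336,169),(300,150,345,170),(285,150,312,168),(332,152,362,172)]),("scene",[(318,186,334,204),(326,196,350,216)])):
        f=grab_frame(c);g0=cv2.cvtColor(cv2.imread(f"pics/{c}0.png"),cv2.COLOR_BGR2GRAY);g1=cv2.cvtColor(f["img"],cv2.COLOR_RGB2GRAY)
        for x0,y0,x1,y1 in boxes:
            uv=np.array([(x0+x1)/2,(y0+y1)/2])
            # point on sash plane: slope plane through ring approx 15mm below
            n=Rz@[-.53,0,.848];P0=Rz@[.014,0,.235]+hood
            o,r=ray(f,uv);P=o+r*((P0-o)@n)/(r@n)
            M=np.linalg.inv(f["cam_to_world"])
            best=[]
            for t in np.arange(.075,.1051,.0005):
                # warp patch by homography of plane translation
                cs=np.array([(x0,y0),(x1,y0),(x1,y1),(x0,y1)],float)
                Ps=[]
                for q in cs:
                    o,r=ray(f,q);Ps.append(o+r*((P0-o)@n)/(r@n))
                q2=proj(f,np.array(Ps)+t*d)
                H=cv2.getPerspectiveTransform(cs.astype(np.float32),q2.astype(np.float32))
                w=cv2.warpPerspective(g1,H,(g1.shape[1],g1.shape[0]),flags=cv2.INTER_LINEAR|cv2.WARP_INVERSE_MAP)
                A=g0[y0:y1,x0:x1].astype(float);B=w[y0:y1,x0:x1].astype(float)
                best.append((np.corrcoef(A.ravel(),B.ravel())[0,1],t))
            out.append((c,(x0,y0,x1,y1),round(max(best)[0],3),round(max(best)[1],4)))
    return out
if __name__=="__main__":
    for o in travel(): print(o)
E
python3 trav.py
```

```text
('top', (310, 158, 336, 169), np.float64(0.89), np.float64(0.092))
('top', (300, 150, 345, 170), np.float64(0.922), np.float64(0.092))
('top', (285, 150, 312, 168), np.float64(0.94), np.float64(0.092))
('top', (332, 152, 362, 172), np.float64(0.959), np.float64(0.0915))
('scene', (318, 186, 334, 204), np.float64(0.966), np.float64(0.092))
('scene', (326, 196, 350, 216), np.float64(0.992), np.float64(0.0915))
```

The template match in both cameras puts the sash at 0.092, so it is not home yet. Keep pulling in smaller steps.

```bash
python3 - <<'E'
from h import *
psi=-.1236;Rz=R.from_euler('z',psi).as_matrix();d=Rz@[-.848,0,-.530]
a=np.load("c.npy");c=a[:3]
f0=get_state()["contact_force"]; pk=0;stop='end'
for t in np.arange(.0915,.1035,.001):
    hit=move_l(c+t*d,.015,until_force=8)
    s=get_state();q=s["position"];F=s["contact_force"]-f0;g=-F@d
    print(round(t,4),hit,round((q-c)@d,4),"F",F.round(1),"along",round(g,1),round(s["clock"],2))
    pk=max(pk,g)
    if np.linalg.norm(F)>17: stop='hard';break
    if pk>5 and g<pk*.5: stop='released';break
print(stop)
E
python3 trav.py
```

```text
0.0915 False 0.0916 F [0.2 0.6 0.9] along 0.6 17.07
0.0925 False 0.092 F [ 1.5 -0.7  1.5] along 2.1 17.32
0.0935 False 0.0923 F [ 5.2 -1.6  0.7] along 4.9 17.57
0.0945 False 0.0926 F [7.2 0.4 0.8] along 6.5 17.82
0.0955 False 0.0928 F [9.3 0.2 0.7] along 8.2 18.07
0.0965 False 0.093 F [10.8 -1.7  0.8] along 9.6 18.32
0.0975 False 0.0932 F [11.8 -1.4  1.2] along 10.7 18.57
0.0985 False 0.0934 F [12.4 -1.9  0.5] along 10.9 18.82
0.0995 False 0.0936 F [14.6 -0.5  0.6] along 12.6 19.07
0.1005 False 0.0938 F [17.1 -0.6 -0. ] along 14.5 19.32
hard
('top', (310, 158, 336, 169), np.float64(0.888), np.float64(0.092))
('top', (300, 150, 345, 170), np.float64(0.923), np.float64(0.092))
('top', (285, 150, 312, 168), np.float64(0.94), np.float64(0.092))
('top', (332, 152, 362, 172), np.float64(0.96), np.float64(0.092))
('scene', (318, 186, 334, 204), np.float64(0.966), np.float64(0.092))
('scene', (326, 196, 350, 216), np.float64(0.992), np.float64(0.0915))
```

```bash
python3 - <<'E'
from h import *
T=grab_frame("top");S=grab_frame("scene")
a=cv2.resize(T["img"][195:250,260:370,::-1],None,fx=7,fy=7,interpolation=cv2.INTER_CUBIC)
b=cv2.resize(S["img"][190:275,240:350,::-1],None,fx=7,fy=7,interpolation=cv2.INTER_CUBIC)
cv2.imwrite("pics/t5.png",a);cv2.imwrite("pics/s5.png",b)
s=get_state();print(s["contact_force"],s["clock"])
E
```

```text
[17.45676704 -1.54334381 -2.06329288] 19.5167
```

View pics/t5.png

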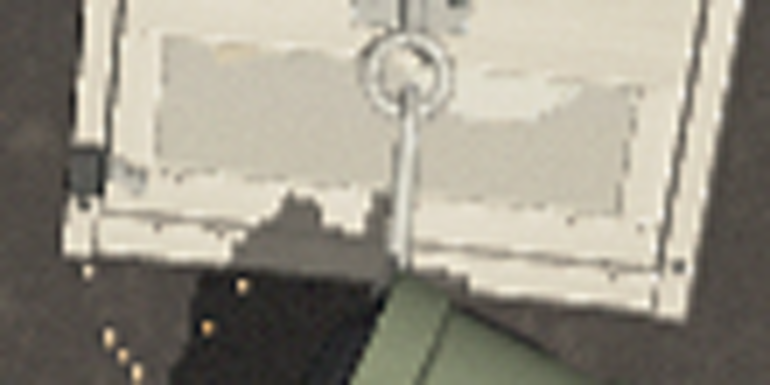

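View pics/s5.png

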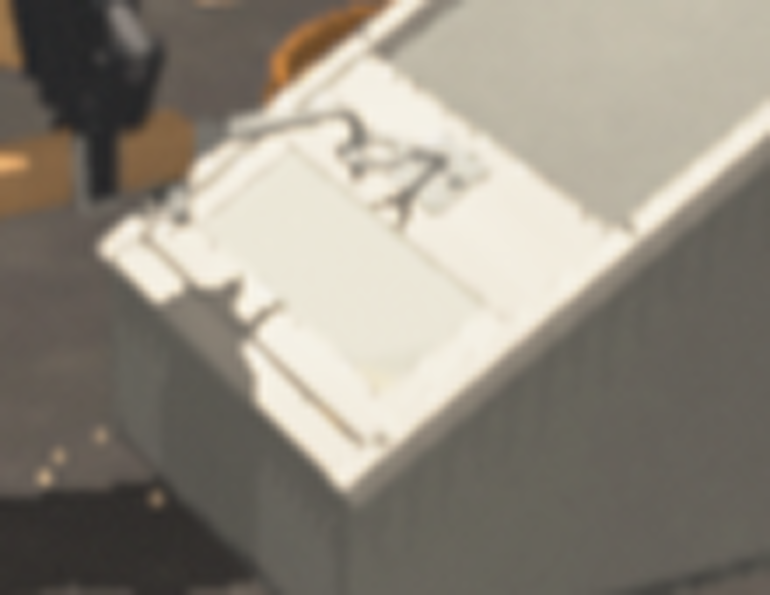

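```bash
python3 - <<'E'
from trav import *
T=grab_frame("top");now=T["img"][:,:,::-1]
k4=cv2.imread("pics/top4z.png");m4=np.zeros_like(now);m4[130:250,250:390]=cv2.resize(k4,(140,120),interpolation=cv2.INTER_AREA)
im0=cv2.imread("pics/top0.png")
xs=np.arange(-.152,-.02,.002)
for y in (.08,.09,-.10):
    print("y",y)
    for nm,im in (("0",im0),("4",m4),("now",now)):
        g=cv2.cvtColor(im,cv2.COLOR_BGR2GRAY).astype(np.float32)
        acc=0
        for dy in (-.008,-.004,0,.004,.008):
            P=np.c_[xs,0*xs+y+dy,.09+(xs+.15)*.625]@Rz.T+hood
            uv=proj(T,P).astype(np.float32)
            acc=acc+cv2.remap(g,uv[:,0][None],uv[:,1][None],cv2.INTER_LINEAR)[0]/5
        print(nm,acc.astype(int).tolist())
E
```

```text
y 0.08
0 [75, 82, 127, 177, 222, 224, 223, 224, 223, 215, 198, 171, 161, 153, 121, 86, 78, 101, 112, 112, 111, 112, 112, 111, 110, 110, 112, 112, 111, 112, 111, 111, 111, 110, 110, 111, 111, 110, 109, 110, 112, 111, 111, 110, 106, 109, 122, 147, 159, 166, 170, 178, 194, 214, 221, 220, 221, 223, 223, 223, 221, 214, 205, 206, 203, 203]
4 [57, 67, 110, 157, 200, 207, 212, 212, 212, 205, 190, 166, 154, 142, 112, 82, 77, 123, 172, 211, 215, 215, 214, 215, 217, 216, 213, 203, 192, 193, 193, 193, 192, 192, 192, 192, 192, 192, 192, 193, 193, 192, 192, 193, 193, 196, 197, 199, 200, 200, 201, 202, 202, 202, 203, 211, 215, 214, 214, 216, 217, 217, 218, 218, 218, 218]
now [58, 69, 115, 169, 215, 218, 216, 217, 215, 205, 188, 169, 179, 211, 214, 213, 215, 216, 217, 217, 214, 206, 191, 194, 193, 193, 193, 193, 193, 193, 193, 194, 193, 193, 193, 193, 193, 193, 192, 193, 193, 194, 193, 193, 194, 196, 196, 197, 198, 209, 218, 215, 215, 216, 217, 218, 219, 220, 218, 218, 218, 216, 216, 217, 219, 219]
y 0.09
0 [77, 90, 130, 184, 222, 223, 222, 223, 221, 212, 199, 167, 162, 156, 135, 90, 80, 107, 112, 1
[... 1164 characters left out ...]
, 215, 210, 212, 213, 210, 208, 207]
4 [80, 106, 151, 195, 213, 213, 212, 211, 205, 193, 172, 156, 145, 124, 81, 73, 102, 150, 191, 214, 214, 214, 215, 216, 216, 215, 212, 204, 201, 200, 198, 197, 196, 196, 196, 197, 199, 200, 201, 199, 198, 197, 199, 199, 200, 203, 201, 199, 199, 198, 197, 197, 195, 196, 200, 210, 209, 208, 209, 209, 210, 212, 213, 213, 212, 212]
now [78, 105, 152, 199, 216, 212, 211, 211, 205, 191, 171, 165, 196, 215, 214, 214, 216, 216, 217, 216, 214, 202, 196, 196, 195, 195, 196, 199, 201, 202, 199, 198, 196, 197, 197, 199, 200, 202, 202, 199, 198, 197, 199, 199, 200, 204, 199, 194, 195, 209, 210, 209, 209, 210, 211, 213, 214, 214, 213, 212, 212, 212, 212, 212, 212, 211]
```

```bash
python3 - <<'E'
from trav import *
T=grab_frame("top");S=grab_frame("scene")
def edge(f,im,line,rng,level=None):
    g=cv2.cvtColor(im,cv2.COLOR_BGR2GRAY).astype(np.float32)
    s=np.arange(*rng,.0005);P=np.array([line(t) for t in s])@Rz.T+hood
    uv=proj(f,P).astype(np.float32);v=cv2.remap(g,uv[:,0][None],uv[:,1][None],cv2.INTER_CUBIC)[0]
    v=cv2.GaussianBlur(v[None],(0,0),3)[0];i=np.argmax(np.abs(np.diff(v)));return s[i]
im0=cv2.imread("pics/top0.png");now=T["img"][:,:,::-1]
for nm,im in(("init",im0),("now",now)):
    print(nm,"front",[round(edge(T,im,lambda t:(t,y,.09),(-.17,-.13)),4) for y in(-.1,-.08,.05,.07,.09,.11)],
    "back",[round(edge(T,im,lambda t:(t,y,.278),(.135,.17)),4) for y in(-.1,-.07,-.04,0,.04,.07,.1)])
    print(" right",[round(edge(T,im,lambda t:(x,t,.09+(x+.15)*.625),(-.155,-.12)),4) for x in(-.1,-.05,0,.05,.1)]," left",[round(edge(T,im,lambda t:(x,t,.09+(x+.15)*.625),(.12,.155)),4) for x in(-.08,-.04,0,.05,.1)])
sc=S["img"][:,:,::-1]
print("scene right-front bottom edge y=-.137 x:",[round(edge(S,sc,lambda t:(t,-.137,z),(-.17,-.13)),4) for z in(.02,.04,.06)])
print("scene bottom right edge (z sweep):",[round(edge(S,sc,lambda t:(x,-.137,t),(-.015,.015)),4) for x in(-.1,-.05,0,.05)])
print("scene back right vertical x:",[round(edge(S,sc,lambda t:(t,-.137,z),(.13,.17)),4) for z in(.05,.1,.15,.2)])
E
```

```text
init front [np.float64(-0.148), np.float64(-0.1485), np.float64(-0.147), np.float64(-0.147), np.float64(-0.148), np.float64(-0.1465)] back [np.float64(0.15), np.float64(0.149), np.float64(0.1485), np.float64(0.1525), np.float64(0.1485), np.float64(0.1485), np.float64(0.148)]
 right [np.float64(-0.1235), np.float64(-0.1385), np.float64(-0.1345), np.float64(-0.126), np.float64(-0.1395)]  left [np.float64(0.1385), np.float64(0.1245), np.float64(0.137), np.float64(0.1365), np.float64(0.137)]
now front [np.float64(-0.1475), np.float64(-0.1485), np.float64(-0.147), np.float64(-0.148), np.float64(-0.148), np.float64(-0.1465)] back [np.float64(0.15), np.float64(0.149), np.float64(0.1485), np.float64(0.1525), np.float64(0.1485), np.float64(0.1485), np.float64(0.148)]
 right [np.float64(-0.138), np.float64(-0.1385), np.float64(-0.1345), np.float64(-0.1255), np.float64(-0.1395)]  left [np.float64(0.1385), np.float64(0.1245), np.float64(0.137), np.float64(0.1365), np.float64(0.137)]
scene right-front bottom edge y=-.137 x: [np.float64(-0.152), np.float64(-0.1675), np.float64(-0.1485)]
scene bottom right edge (z sweep): [np.float64(0.011), np.float64(0.011), np.float64(0.011), np.float64(0.0105)]
scene back right vertical x: [np.float64(0.154), np.float64(0.1565), np.float64(0.152), np.float64(0.1505)]
```

```bash
python3 - <<'E'
from trav import *
T=grab_frame("top");S=grab_frame("scene")
for t in (0,.092,.096,.1):
    P=Rz@[.014,0,.252]+hood+[.0007,0,0]+t*d
    print(t,proj(T,P).round(2),proj(S,P).round(2))
# circle fit for ring by template: annulus at each t, both images
def score(f,im,t,dy):
    g=cv2.cvtColor(im,cv2.COLOR_BGR2GRAY).astype(np.float32)
    C=Rz@(np.array([.014,dy,.252]))+hood+[.0007,0,0]+t*d
    th=np.arange(0,2*np.pi,.1);ci=np.c_[np.cos(th),np.sin(th),0*th]
    r=[]
    for rad in (.012,.0155,.019):
        uv=proj(f,C+rad*ci).astype(np.float32);r.append(cv2.remap(g,uv[:,0][None],uv[:,1][None],cv2.INTER_LINEAR)[0])
    return np.mean(r[1]-.5*(r[0]+r[2]))
for nm,im,ts in (("init",cv2.imread("pics/top0.png"),np.arange(-.012,.0121,.001)),("now",T["img"][:,:,::-1],np.arange(.085,.108,.001))):
    b=max((score(T,im,t,dy),t,dy) for t in ts for dy in np.arange(-.006,.0061,.001));print(nm,np.round(b,4))
f=T;i0=tip_of("top","ring");i1=tip_of("scene","ring");print([ (d_["centre"],d_["score"]) for d_ in i0[:2]+i1[:2]])
E
```

```text
0 [[322.16 175.67]] [[314.17 192.48]]
0.092 [[318.35 204.64]] [[293.51 209.63]]
0.096 [[318.19 205.86]] [[292.61 210.38]]
0.1 [[318.03 207.08]] [[291.7  211.13]]
init [2.9823e+01 1.0000e-03 1.0000e-03]
now [2.77027e+01 9.40000e-02 1.00000e-03]
[([317.6, 206.1], 0.8), ([294.4, 213.2], 0.84)]
```

The pictures put the sash's movement at 0.092 from where it started. The force record shows one catch hump at tool travel 0.081 to 0.086, then a jump, then a rigid stop 11 mm later. The sill gap also looks closed. All that points to home, so I'll make one small firm check that stays under the limit.

```bash
python3 - <<'E'
from h import *
psi=-.1236;Rz=R.from_euler('z',psi).as_matrix();d=Rz@[-.848,0,-.530]
c=np.load("c.npy")[:3];f0=np.array([.8,.3,-1.2])
for t in (.1010,.1015):
    hit=move_l(c+t*d,.01,until_force=4)
    s=get_state();F=s["contact_force"]-f0;print(t,hit,round((s["position"]-c)@d,4),F.round(1),round(-F@d,1),s["clock"])
    if F[0]>18.3 or F[0]<10:break
E
python3 trav.py
```

```text
0.101 False 0.0939 [16.8 -1.5 -0.5] 14.0 20.1167
0.1015 False 0.094 [17.6 -1.2 -0.6] 14.6 20.3667
('top', (310, 158, 336, 169), np.float64(0.889), np.float64(0.092))
('top', (300, 150, 345, 170), np.float64(0.923), np.float64(0.092))
('top', (285, 150, 312, 168), np.float64(0.939), np.float64(0.092))
('top', (332, 152, 362, 172), np.float64(0.96), np.float64(0.0915))
('scene', (318, 186, 334, 204), np.float64(0.966), np.float64(0.092))
('scene', (326, 196, 350, 216), np.float64(0.992), np.float64(0.0915))
```

```bash
python3 - <<'E'
from h import *
psi=-.1236;Rz=R.from_euler('z',psi).as_matrix();d=Rz@[-.848,0,-.530]
c=np.load("c.npy")[:3];f0=np.array([.8,.3,-1.2])
for t in (.1020,.1025,.103,.1035):
    hit=move_l(c+t*d,.01,until_force=3)
    s=get_state();F=s["contact_force"]-f0;print(t,hit,round((s["position"]-c)@d,4),F.round(1),round(-F@d,1),s["clock"],s["wrist_torque"].round(2))
    if np.linalg.norm(F)>19.3 or F[0]<10:break
# back off to the unloaded point
move_l(c+.0915*d,.03)
s=get_state();print(s["position"],s["contact_force"],s["finger_gap"])
E
python3 trav.py | head -2
```

```text
0.102 False 0.0941 [17.8 -1.4 -1.6] 14.3 20.7167 [-0.14 -4.14  0.19]
0.1025 False 0.0942 [19.2 -0.8 -0.9] 15.7 20.9667 [-0.19 -4.32  0.21]
0.103 False 0.0943 [20.4 -0.8 -1.3] 16.6 21.2167 [-0.16 -4.57  0.22]
[ 0.43043677 -0.1425349   0.2072404 ] [ 2.13229191 -0.37139898 -0.35002333] 0.260314055749341
('top', (310, 158, 336, 169), np.float64(0.891), np.float64(0.092))
('top', (300, 150, 345, 170), np.float64(0.923), np.float64(0.092))
```

The sash did not move under 16.6 N along the slope, which is above the catch's maximum, so it is on its stop. Now unhook.

```bash
python3 - <<'E'
from h import *
psi=-.1236;Rz=R.from_euler('z',psi).as_matrix()
p=get_state()["position"]
a=p+.0075*Rz[:,0]
print(move_l(a,.03,until_force=5))
f=get_state()["contact_force"]
print(move_l(a+[0,0,.055],.06,until_force=4))
s=get_state();print(s["clock"],s["position"]-p,s["contact_force"],s["finger_gap"])
S=grab_frame("scene");T=grab_frame("top")
for n in ("hook","pole"):
    x=tip_of("scene",n);b=tip_of("top",n)
    print(n,[(np.round(e["centre"],1).tolist(),round(e["score"],2)) for e in x[:2]+b[:2]], tri([S,T],[x[0]["centre"],b[0]["centre"]]) if x and b else '')
cv2.imwrite("pics/s6.png",cv2.resize(S["img"][150:250,220:340,::-1],None,fx=6,fy=6,interpolation=cv2.INTER_CUBIC))
cv2.imwrite("pics/t6.png",cv2.resize(T["img"][180:280,260:370,::-1],None,fx=6,fy=6,interpolation=cv2.INTER_CUBIC))
E
python3 trav.py | head -3
```

```text
False
False
23.3 [ 0.00717775 -0.00081197  0.05460872] [-0.15011209 -0.37948116 -0.64157702] 0.2601930567878792
hook [([290.3, 197.5], 0.97), ([321.7, 206.2], 0.47)] [ 0.56859272 -0.16498492  0.2514816 ]
pole [([252.7, 196.4], 0.74)] 
('top', (310, 158, 336, 169), np.float64(0.892), np.float64(0.092))
('top', (300, 150, 345, 170), np.float64(0.923), np.float64(0.092))
('top', (285, 150, 312, 168), np.float64(0.941), np.float64(0.092))
```

View pics/s6.png

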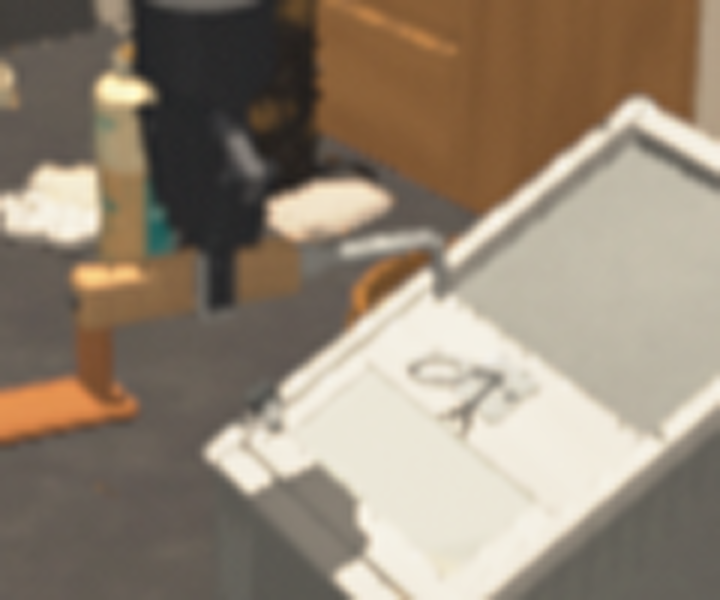

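View pics/t6.png

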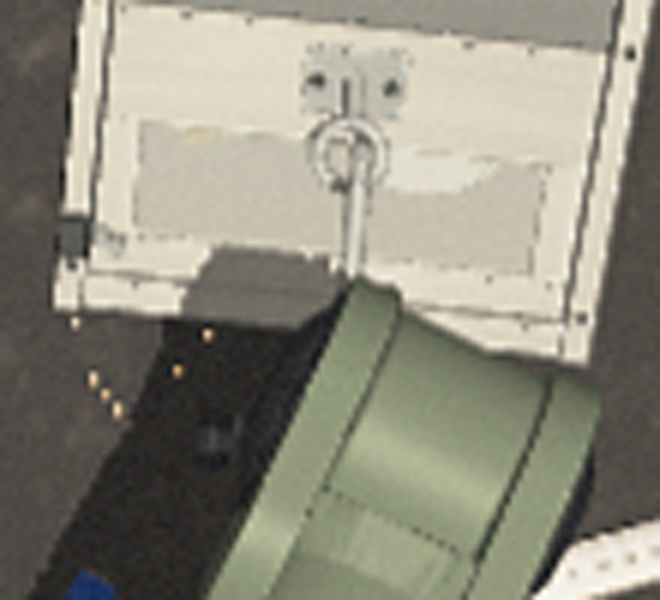

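The hook is clear of the ring and the sash still reads 0.092 in the match. Next, go back above the rest and check the pole's attitude in the grip.

```bash
cat > pov.py <<'E'
from h import *
def pov(tag,p,psi,pitch=0,dx=0,dz=.0163):
    Rm=R.from_euler('ZY',[psi,pitch]).as_matrix()
    for c in ("scene","top"):
        f=grab_frame(c);k=6
        o=np.array([p[0],p[1],p[2]+dz])
        L=lambda pts:np.array([o+Rm@(np.array(q)+[dx,0,0]) for q in pts])
        polys=[L([(-.075,.012,.014),(.05,.012,.014),(.05,-.012,.014),(-.075,-.012,.014),(-.075,.012,.014)]),L([(-.075,-.012,.014),(-.075,-.012,-.014),(.05,-.012,-.014),(.05,-.012,.014)]),L([(.05,0,0),(.14,0,0),(.14,0,-.04)])]
        m=proj(f,o)[0];x0,y0=int(m[0]-50),int(m[1]-45)
        a=cv2.resize(f["img"][max(y0,0):y0+90,max(x0,0):x0+130,::-1],None,fx=k,fy=k,interpolation=cv2.INTER_CUBIC)
        cv2.imwrite(f"pics/{tag}_{c}_raw.png",a);
        for q in polys: cv2.polylines(a,[((proj(f,q)-[x0,y0]+.5)*k).astype(int)],False,(255,0,0),1)
        cv2.imwrite(f"pics/{tag}_{c}.png",a)
E
python3 - <<'E'
from pov import *
h=np.load("home.npy");p=get_state()["position"]
move_l([p[0],p[1],.33],.2)
move_l([h[0],h[1],.33],.3,rot=h[3:])
move_l([h[0],h[1],.16],.25)
s=get_state();print(s["clock"],s["position"],s["finger_gap"],s["wrist_torque"])
sleep(.2)
pov("p7",get_state()["position"],-.083)
S=grab_frame("scene");T=grab_frame("top")
for n in ("hook","pole"):
    x=tip_of("scene",n);b=tip_of("top",n)
    print(n,[(np.round(e["centre"],1).tolist(),round(e["score"],2)) for e in x[:2]+b[:2]], tri([S,T],[x[0]["centre"],b[0]["centre"]]) if x and b else '')
E
```

```text
26.625 [0.51433182 0.28372679 0.16134139] 0.2638123936387337 [-0.01943668 -0.04402235 -0.0007178 ]
hook [([246.5, 182.9], 0.8), ([170.8, 188.1], 0.52), ([413.8, 211.4], 0.37)] [0.64803741 0.27383219 0.14695917]
pole [([215.0, 178.8], 0.65), ([168.8, 232.9], 0.89)] [0.50856501 0.27422201 0.19208302]
```

View pics/p7_scene.png

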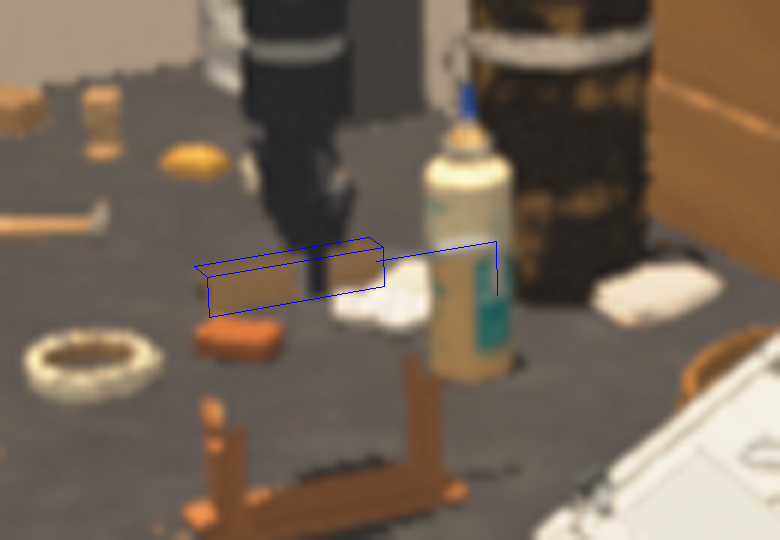

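View pics/p7_top.png

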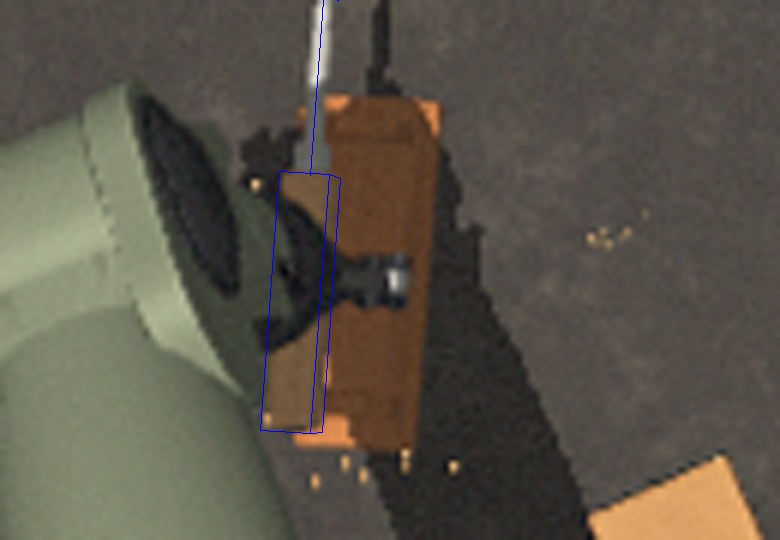

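The overlay shows the pole still straight and level in the grip, in both cameras. Lower it into the notches.

```bash
python3 - <<'E'
from pov import *
print(move_l([.513,.2835,.085],.12,until_force=6))
print(move_l([.513,.2835,.0585],.05,until_force=6))
s=get_state();print(s["clock"],s["position"],s["contact_force"],s["wrist_torque"])
pov("p8",s["position"],-.083)
E
```

```text
False
True
28.5333 [0.51267628 0.28379599 0.05866199] [0.28327455 0.6719005  4.66430421] [-0.01858926  0.06288289 -0.02140847]
```

View pics/p8_scene.png

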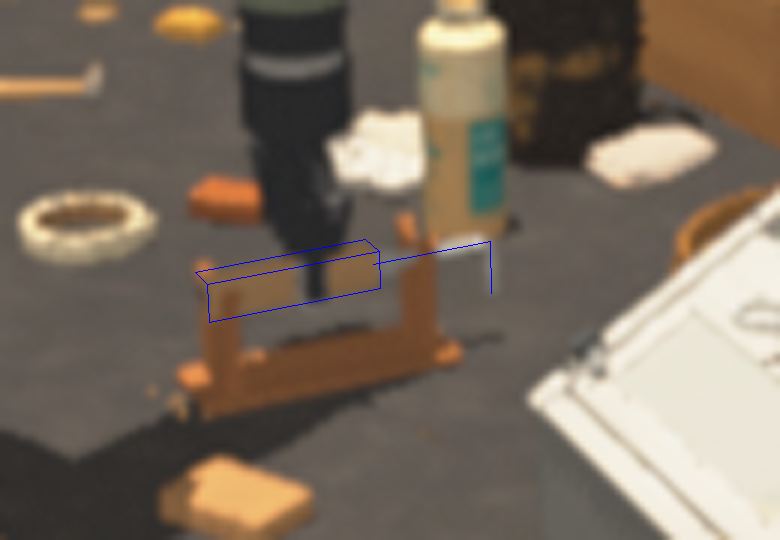

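View pics/p8_top.png

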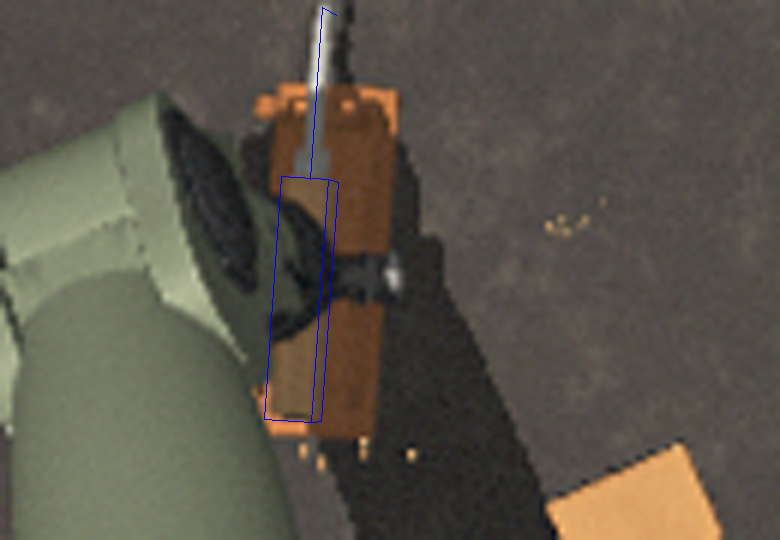

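It is seated in both notches, with light contact at the original height. Release and back away.

```bash
python3 - <<'E'
from pov import *
let_go()
p=get_state()["position"]
move_l([p[0],p[1],.20],.12)
movep([.36,-.05,.36],ori(-.083))
sleep(.3)
s=get_state();print(s["clock"],s["contact_force"],s["finger_gap"])
pov("p9",np.array([.5127,.2838,.0587]),-.083)
S=grab_frame("scene");T=grab_frame("top")
for n in ("hook","pole","pole_rest","jar_a"):
    x=tip_of("scene",n);b=tip_of("top",n)
    print(n,[(np.round(e["centre"],1).tolist(),round(e["score"],2)) for e in x[:2]],[(np.round(e["centre"],1).tolist(),round(e["score"],2)) for e in b[:2]], tri([S,T],[x[0]["centre"],b[0]["centre"]]) if x and b else '')
# rest-area difference vs initial top
g0=cv2.imread("pics/top0.png")[160:280,140:240].astype(np.float32);g1=T["img"][160:280,140:240,::-1].astype(np.float32)
print(cv2.phaseCorrelate(cv2.cvtColor(g0,6),cv2.cvtColor(g1,6)),np.abs(g0-g1).mean())
cv2.imwrite("pics/cmp.png",cv2.resize(np.hstack([g0,g1]).astype(np.uint8),None,fx=4,fy=4,interpolation=cv2.INTER_CUBIC))
E
python3 trav.py
```

```text
32.3833 [ 0.61650213 -0.61770008 -0.12258348] 0.9989178219201434
hook [([245.3, 205.0], 0.63)] [([182.1, 191.5], 0.65)] [0.6411862  0.26044795 0.05294062]
pole [([213.0, 206.7], 0.79)] [([174.1, 234.4], 0.72)] [0.50410015 0.28507353 0.06748599]
pole_rest [([213.8, 217.0], 0.77)] [] 
jar_a [([344.0, 312.1], 0.93), ([360.4, 294.4], 0.83)] [([414.8, 214.0], 0.89), ([396.8, 185.0], 0.48)] [ 5.51153462e-01 -4.85139711e-01 -1.01579464e-05]
((0.364713232324533, 0.05959163776781651), 0.9636867237091065) 7.026861
('top', (310, 158, 336, 169), np.float64(0.891), np.float64(0.092))
('top', (300, 150, 345, 170), np.float64(0.923), np.float64(0.092))
('top', (285, 150, 312, 168), np.float64(0.939), np.float64(0.092))
('top', (332, 152, 362, 172), np.float64(0.957), np.float64(0.0915))
('scene', (318, 186, 334, 204), np.float64(0.967), np.float64(0.092))
('scene', (326, 196, 350, 216), np.float64(0.992), np.float64(0.0915))
```

View pics/cmp.png

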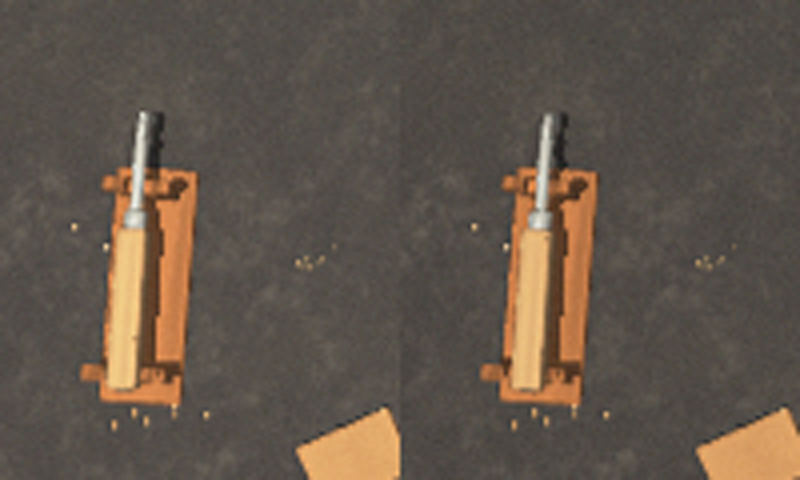

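View pics/p9_scene_raw.png

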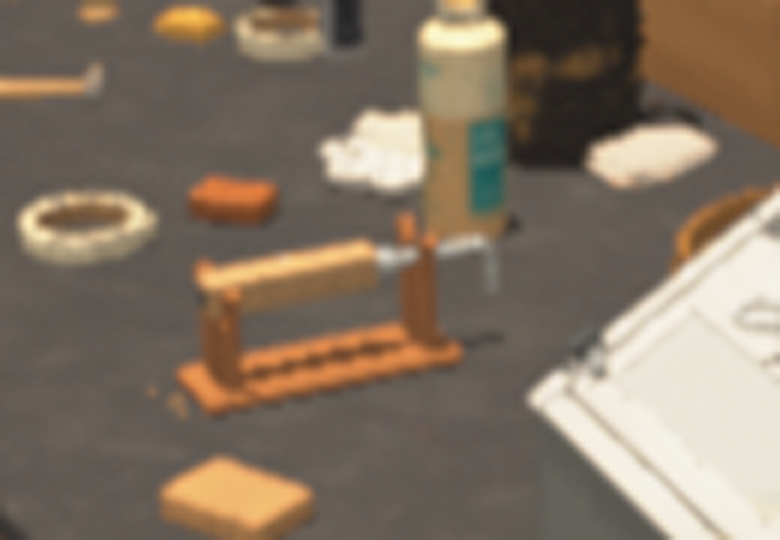

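The pole lies as before, shifted about 1 px sideways and still in both notches. One last look at the sill before handing in.

```bash
python3 - <<'E'
from h import *
T=grab_frame("top");S=grab_frame("scene")
a=cv2.resize(T["img"][175:250,265:375,::-1],None,fx=7,fy=7,interpolation=cv2.INTER_CUBIC)
b=cv2.resize(S["img"][170:270,250:350,::-1],None,fx=6,fy=6,interpolation=cv2.INTER_CUBIC)
cv2.imwrite("pics/t10.png",a);cv2.imwrite("pics/s10.png",b)
E
```

```text
(no output)
```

View pics/t10.png

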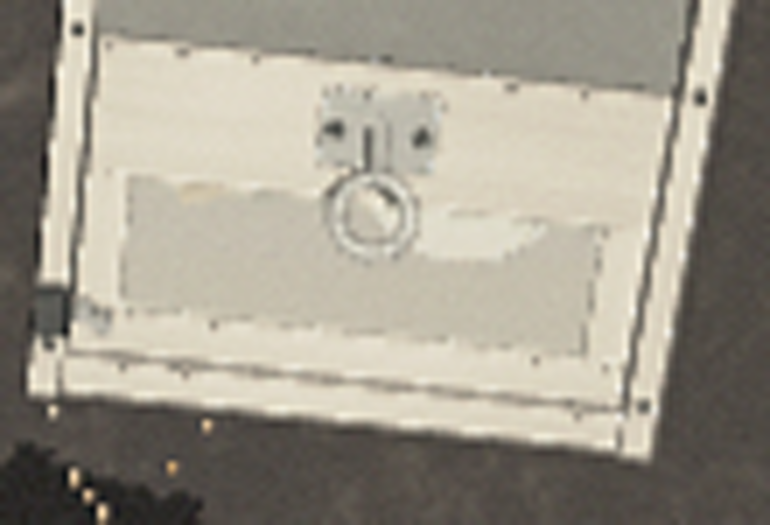

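View pics/s10.png

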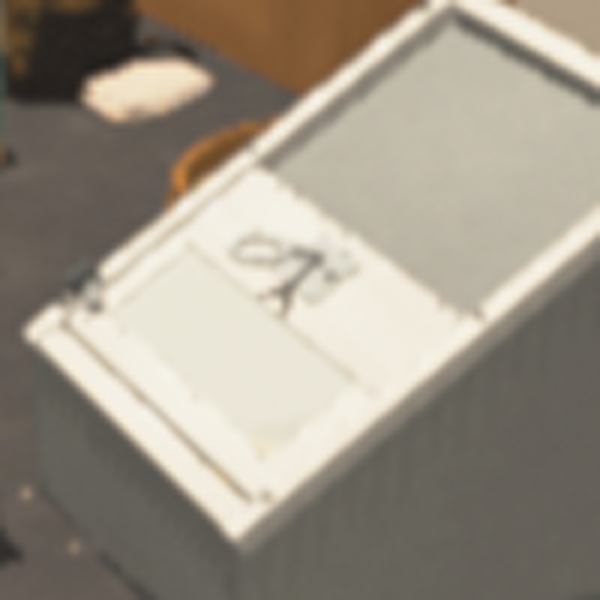

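The sash is closed along the whole sill, with only a hairline joint at about (265–355, 226–234) in the top picture. The jars are unmoved. Handing in.

```bash
python3 - <<'E'
from cell import *
sign_off();print(get_state()["clock"])
E
```

```text
the job is handed in; nothing more can be done
the job is handed in; nothing more can be done
```

I pulled the sash down with the hook pole, unhooked it, laid the pole back in its rest and handed the job in at about 33 s of the 61 s. The one check that disagreed is how far the sash travelled.

**Sash:**
- The pull ran into the catch at about 10 N, then gave way.
- After that the sash did not move under a pull rising to about 20 N at the wrist, or 16.6 N along the slope. Its own limits are 16 N for the catch and 24 N for a hard pull.
- The last pictures show it meeting the sill with only a hairline joint.
- **Disagreement:** matching the pictures gave only 0.092 m of travel from the start. A fit of the ring's position gave 0.094 m, where home is 0.100 m. I took it as home because of the click, the rigid stop and the closed gap. The catch force I read was also below the stated 12 to 16 N.

**Pole:** the top picture before and after shows it seated in both notches with the hook forward and down. It shifted about 1 to 3 mm sideways, mostly at the rear. The network's point estimates for it were about 1 cm off and were not used.

**Jars and arm:** the jars look unmoved, to within a few pixels of network scatter. The gripper was open and clear of everything at hand-in.

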